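# Line up turned rings by diameter on the measuring carrier

### The arm

A 6-joint arm with a two-finger parallel gripper is mounted at the origin on the work surface. World frame = base frame: x ahead of the robot, y to its left, z up, the work surface at z = 0. Lengths are in m, angles in rad, forces in N, time in s.
With the tool pointing down it reaches from about 0.25 to 0.775 m from the base axis. Payload 8.9 kg.
Tool frame: the origin (TCP) lies on the centre line of the jaws, within the pads' length; the fingertips stand 17 mm ahead of it and the grasp point (between the pads) lies 2 mm behind it; z points along the fingers, y is the line along which they close (so a half turn about z gives the same grasp; the last joint's range is limited). The gripper opens to 85 mm and grips with 20 to 120 N. Pads are 22 mm wide; open, the fingers measure 114 mm over their backs; the gripper's body (76 mm by 85 mm) begins 54 mm behind the grasp point. The pads swing forward as they close: fully open they stand 13 mm farther back than shut.
Start: joints at [-1.416, 0.291, -0.153, 1.127, 0, 1.431], TCP at [0.152, -0.503, 0.248] pointing down, gripper open.
Joint ranges: [-2.52, 2.52], [-0.91, 1.74], [-1.3, 1.37], [-1.96, 2.02], [-1.52, 1.47], [-3.14, 3.14]. Speed limits (rad/s): [2.22, 2.22, 2.79, 3.14, 3.14, 3.14].

### API

Orientations are given as a rotation vector (axis times angle).
In Python, from station import status, optics, finish_job gives the robot as it stands.
- The arm moves only by the tool send_rows, never from a script. Its argument "deltas" is a list of rows, each a list of 5 numbers: the shift along the tool's x, y, z in mm, then the turn about the tool's z in degrees, then the finger opening in mm, from 0 to 85.4. In form: [[dx, dy, dz, spin, jaw], ...]. A call has exactly 8 rows; each row shifts and turns the commanded pose from where the row before left it, along the tool's axes as they then stand; what a row does not reach is not made up. A row lasts 1/12 s, in which the tool goes at most 41.7 mm and 7.16 degrees, less where a joint would pass 70% of its speed; a pose out of reach is approached as far as the arm can. A call with a gripper value outside its range is refused whole. The fingers move at their own pace and stop on an object; "newtons" is the grip in N (left out, the last holds). Time passes only in rows, so rows that do not move let the fingers close, or fill a call up. It gives the time, the measured TCP pose, the force, the opening and the grip force at its end, in the units of the state.
- status.sense(): the state, without advancing time (a new reading comes with each control period).
- optics.read_camera(name): name is "scene" or "top" or "wrist"; returns (picture, depth): 400x640x3 uint8, blue, green, red; 400x640 float32, m along the optical axis (not along the pixel's ray), 0 where there is no reading.
- optics.camera_info(name): a dict with "mtx" (3x3 intrinsics, pixels), "world_to_cam" (4x4, takes a point from world to camera coordinates); the wrist camera has in their place "hand_eye" (4x4, takes a point from camera to tool coordinates, whose origin is the TCP and whose axes are the flange's). Camera axes: x right, y down, z forward; pixel columns grow to the right and rows downward; lengths in m; the calibration is good to about 2 mm. A picture is of the moment at which its call begins: read the wrist's pose just before it. camera_info takes no time and is no camera call.
- finish_job(): hands the job in; it is judged then, once.
Trained networks look in the newest picture that a camera, given by its name, has taken for a name from the list of things; names that differ only in an ending like _2 or _b are one class to them, and where a whole thing is asked for, a point or a joint stands for the part that bears it (a point fixed in the world has none). Each returns a list of dicts, best first, with "score" (0 to 1); they miss things now and then, are a little off and sometimes report something else, mostly with a low value. They report only what shows in the picture. A call takes as long as a camera call. They do not tell look-alikes from the thing itself.
- optics.silhouettes(camera, target): "pixels" (400x640 bool, what is visible of it) and "box" ([left, top, width, height] in pixels, round what is visible of it).
The state is a dict: "t": time; "qpos": joint angles; "dq": joint speeds; "joint_torque": joint torques, N m; "tcp_pos": TCP position; "tool_rot": TCP orientation; "contact_force": force on the tool from outside, world axes, zero at the start; "moment": the same for the moment, N m; "gripper_width": finger opening in m; "grasp_force": force on a finger pad.
Only numpy, scipy, OpenCV 4.12 (cv2) and the standard library are available. Lean on these libraries where they do the work, as an engineer would, in place of code of your own. Each camera call takes 0.05 s, during which the arm holds its last target. There are 200 camera calls.

### The job

Load the four loose steel rings onto the carrier plate for measuring: set one ring flat and centred on each white pad, in order of outer diameter, with the smallest ring on the pad next to the red block and the largest at the far end of the row. Leave the blue plug gauge that lies among the rings where it is.

Things in the scene. Friction and masses are not known exactly. Their poses are not given: they have to be found in the camera images.
- ring_26: The smallest of four loose bright steel rings standing flat on the bench on the robot's right (-y): outer diameter 26 mm, bore 14 mm, 24 mm high. Origin: centre of its underside; z up along its axis.
- ring_36: The second smallest of four loose bright steel rings standing flat on the bench on the robot's right (-y): outer diameter 36 mm, bore 21 mm, 24 mm high. Origin: centre of its underside; z up along its axis.
- ring_46: The second largest of four loose bright steel rings standing flat on the bench on the robot's right (-y): outer diameter 46 mm, bore 28 mm, 24 mm high. Origin: centre of its underside; z up along its axis.
- ring_56: The largest of four loose bright steel rings standing flat on the bench on the robot's right (-y): outer diameter 56 mm, bore 36 mm, 24 mm high. Origin: centre of its underside; z up along its axis.
- mark_a: First in a straight row of four fixed white pads 72 mm apart (mark_a to mark_d in order), black dot at the centre, 60 mm across, 3 mm thick, on a dark steel carrier plate 90 x 360 x 10 mm on the robot's left. Origin: centre of the pad's underside, 10 mm above the bench (a ring's underside rests 13 mm above it). y axis: along the row from mark_a to mark_d.
- mark_b: Second in a straight row of four fixed white pads 72 mm apart (mark_a to mark_d in order), black dot at the centre, 60 mm across, 3 mm thick, on a dark steel carrier plate 90 x 360 x 10 mm on the robot's left. Origin: centre of the pad's underside, 10 mm above the bench (a ring's underside rests 13 mm above it). y axis: along the row from mark_a to mark_d.
- mark_c: Third in a straight row of four fixed white pads 72 mm apart (mark_a to mark_d in order), black dot at the centre, 60 mm across, 3 mm thick, on a dark steel carrier plate 90 x 360 x 10 mm on the robot's left. Origin: centre of the pad's underside, 10 mm above the bench (a ring's underside rests 13 mm above it). y axis: along the row from mark_a to mark_d.
- mark_d: Fourth in a straight row of four fixed white pads 72 mm apart (mark_a to mark_d in order), black dot at the centre, 60 mm across, 3 mm thick, on a dark steel carrier plate 90 x 360 x 10 mm on the robot's left. Origin: centre of the pad's underside, 10 mm above the bench (a ring's underside rests 13 mm above it). y axis: along the row from mark_a to mark_d.
- red_block: Fixed red end block on the carrier plate, 60 mm across the row, 20 mm along it, 22 mm high, its top 32 mm above the bench; it stands in the row, 52 mm beyond mark_a or 52 mm beyond mark_d, different from start to start. A grey block of the same size stands at the other end. Origin: centre of its underside.
- plug_gauge: Loose plug gauge lying on the bench among the rings, to be left where it lies: blue square handle 44 x 14 x 14 mm with a short steel pin at each end, 68 mm long in all. Origin: under the middle of the handle; x along its length.
Not all that is in view belongs to the job. Leave any green look-alike of the ring_56 alone. What is shaped like the ring_36 but pink is not meant.

How it is judged:
By the outcome, as a careful person would: the job done as asked, in the order asked, and still so for the second after the job is handed in, with the robot touching nothing.
It also fails if it takes over 93 s, if anything falls off the work surface, if the arm or the gripper's body presses on something with over 40 N, if the wrist force passes 120 N, or if a joint passes its speed limit or range.

## Working session

There is one attempt and no reset: what is moved stays moved. The work goes in short steps, Python scripts to look and compute and a tool call to move; the robot and the scene stay as the last step left them, time stands still between calls to the robot, and variables do not carry over. Pictures are saved under pics/ and viewed, at most 14 in all, crops included, and the job is handed in when it is done.

Besides the shell and the picture viewer there is one more tool, called after "Request:" as a command line: name --pt "numbers of a row" for each row, then --argument value for the rest. send_rows: Moves the arm, as the interface text tells. Its arguments: {"type":"object","properties":{"deltas":{"type":"array"},"newtons":{"type":"number"}},"required":["deltas"]}

```bash
mkdir -p pics; ls; python3 - <<'E'
from station import status, optics
import cv2,numpy as np
s=status.sense(); print({k:np.round(v,3) for k,v in s.items()})
for c in ["top","scene"]:
    p,d=optics.read_camera(c); cv2.imwrite(f"pics/{c}0.png",p); np.save(f"{c}_d.npy",d); np.save(f"{c}_p.npy",p)
    print(c,{k:np.round(v,3) for k,v in optics.camera_info(c).items()})
print(optics.camera_info("wrist"))
E
```

```text
pics
{'t': np.float64(0.0), 'qpos': array([-1.416,  0.291, -0.154,  1.127, -0.   ,  1.431]), 'dq': array([-0.001,  0.   ,  0.   , -0.001, -0.001,  0.001]), 'joint_torque': array([-1.0000e-03, -5.3713e+01,  3.3138e+01,  1.5000e-02, -0.0000e+00,
        0.0000e+00]), 'tcp_pos': array([ 0.152, -0.502,  0.248]), 'tool_rot': array([-3.106, -0.46 ,  0.   ]), 'contact_force': array([-0.083, -0.371, -0.009]), 'moment': array([ 0.003,  0.009, -0.025]), 'grasp_force': np.float64(0.0), 'gripper_width': np.float64(0.085)}
top {'mtx': array([[361.561,   0.   , 321.622],
       [  0.   , 361.561, 199.541],
       [  0.   ,   0.   ,   1.   ]]), 'world_to_cam': array([[-0.025, -1.   , -0.012,  0.011],
       [-0.986,  0.027, -0.163,  0.545],
       [ 0.163,  0.007, -0.987,  0.74 ],
       [ 0.   ,  0.   ,  0.   ,  1.   ]])}
scene {'mtx': array([[377.848,   0.   , 330.201],
       [  0.   , 377.848, 197.191],
       [  0.   ,   0.   ,   1.   ]]), 'world_to_cam': array([[-0.775,  0.632, -0.024,  0.435],
       [ 0.365,  0.416, -0.833, -0.13 ],
       [-0.516, -0.654, -0.553,  1.168],
       [ 0.   ,  0.   ,  0.   ,  1.   ]])}
{'mtx': array([[339.58619684,   0.        , 322.05464447],
       [  0.        , 339.58619684, 204.50887139],
       [  0.        ,   0.        ,   1.        ]]), 'hand_eye': array([[-7.52514999e-05, -9.49187383e-01, -3.14711465e-01,
         8.06140447e-02],
       [ 9.99999608e-01, -3.49186589e-04,  8.14053704e-04,
         5.73441836e-04],
       [-8.82582528e-04, -3.14711281e-01,  9.49187037e-01,
        -1.25790946e-01],
       [ 0.00000000e+00,  0.00000000e+00,  0.00000000e+00,
         1.00000000e+00]])}
```

View pics/top0.png

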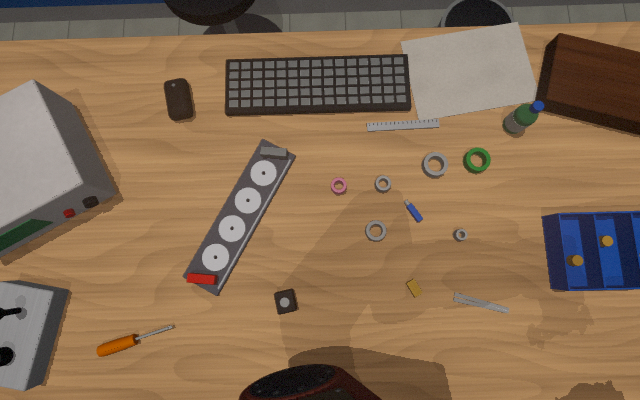

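View pics/scene0.png

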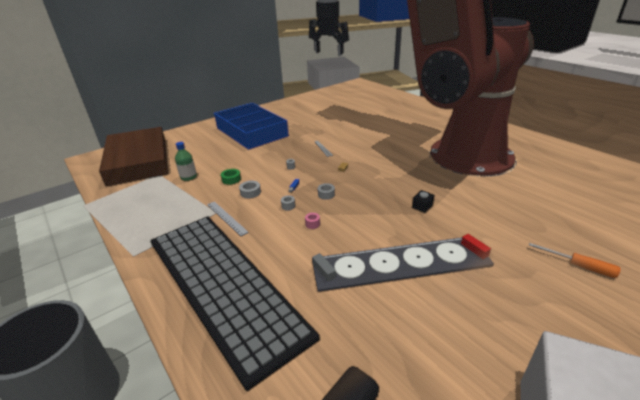

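Top view: the bright steel rings are at (435,164), (383,183), (375,231) and (461,235). The look-alikes are green at (477,160) and pink at (339,186). The red block is at the near end (202,279), so the order is smallest to largest from pad (215,257) to pad (264,173).

```bash
cat > h.py <<'E'
from station import status, optics
import cv2,numpy as np
from scipy.spatial.transform import Rotation as Rot
def cam(name):
    i=optics.camera_info(name); K=i["mtx"]
    if name=="wrist":
        s=status.sense(); T=np.eye(4); T[:3,:3]=Rot.from_rotvec(s["tool_rot"]).as_matrix(); T[:3,3]=s["tcp_pos"]
        return K,T@i["hand_eye"]
    return K,np.linalg.inv(i["world_to_cam"])
def plane(uv,z,K,T):
    uv=np.atleast_2d(uv).astype(float); r=np.c_[(uv-K[:2,2])/K[0,0],np.ones(len(uv))]@T[:3,:3].T
    c=T[:3,3]; return (c+r*((z-c[2])/r[:,2])[:,None])[:,:2]
def proj(P,K,T):
    Ti=np.linalg.inv(T); q=np.atleast_2d(P)@Ti[:3,:3].T+Ti[:3,3]; return q[:,:2]/q[:,2:]*K[0,0]+K[:2,2]
def totool(d):
    return Rot.from_rotvec(status.sense()["tool_rot"]).inv().apply(d)*1000
E
python3 - <<'E'
from h import *
K,T=cam("top"); print("topcam",T[:3,3].round(3))
p=dict(r56=(435,164),r36=(383,183),r46=(375,231),r26=(461,235),green=(477,160),pink=(339,186),plug=(413,210))
for k,v in p.items(): print(k,plane(v,.016,K,T).round(3))
for v in [(215,257),(232,229),(248,200),(264,173)]: print(v,plane(v,.013,K,T).round(3))
print("red",plane((202,279),.032,K,T).round(3))
K,T=cam("wrist"); im,d=optics.read_camera("wrist"); cv2.imwrite("pics/w0.png",im)
for n in ["ring_26","ring_36","ring_46","ring_56"]:
    for o in optics.silhouettes("wrist",n): print(n,o["score"],o["box"])
for k,v in p.items():
    X=np.r_[plane(v,.016,*cam("top"))[0],.016]; print(k,proj(X,K,T).round(0))
E
```

```text
topcam [ 0.416 -0.009  0.819]
r56 [[ 0.624 -0.264]]
r36 [[ 0.584 -0.143]]
r46 [[ 0.476 -0.12 ]]
r26 [[ 0.462 -0.309]]
green [[ 0.631 -0.36 ]]
pink [[ 0.579 -0.044]]
plug [[ 0.52  -0.207]]
(215, 257) [[0.428 0.235]]
(232, 229) [[0.489 0.199]]
(248, 200) [[0.553 0.163]]
(264, 173) [[0.615 0.127]]
red [[0.382 0.256]]
r56 [[ 167. -693.]]
r36 [[ -46. -680.]]
r46 [[ -76. -430.]]
r26 [[ 194. -291.]]
green [[ 326. -630.]]
pink [[-230. -757.]]
plug [[  58. -471.]]
```

View pics/w0.png

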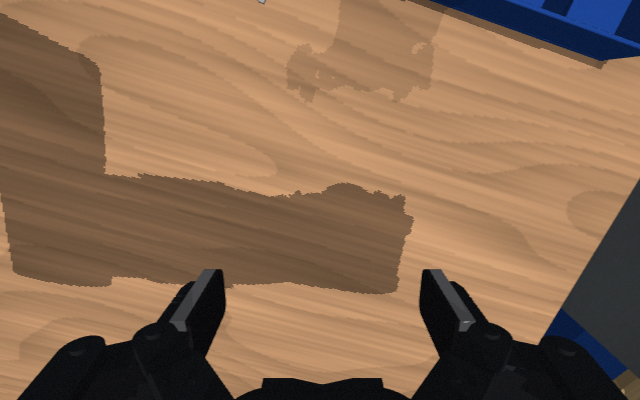

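The wrist view shows only bare bench and the blue box edge. I'll move to a hover over the smallest ring, with the tool's x axis along the pad row.

Request:
send_rows --pt "33 -4 6.5 0 85" --pt "33 -4 6.5 0 85" --pt "33 -4 6.5 0 85" --pt "33 -4 6.5 0 85" --pt "33 -4 6.5 0 85" --pt "33 -4 6.5 0 85" --pt "33 -4 6.5 0 85" --pt "33 -4 6.5 0 85"

```text
t: 1.02
tcp_pos: [0.3969, -0.3945, 0.196]
tool_rot: [3.108, 0.46, 0.0]
contact_force: [0.2, -0.7, 0.0]
gripper_width: 0.0847
grasp_force: 0.0
```

Request:
send_rows --pt "33 -4 6.5 0 60" --pt "33 -4 6.5 0 60" --pt "33 -4 6.5 0 60" --pt "33 -4 6.5 0 60" --pt "0 0 0 -7 60" --pt "0 0 0 -7 60" --pt "0 0 0 -7 60" --pt "0 0 0 -7 60"

```text
t: 1.68
tcp_pos: [0.5174, -0.3415, 0.17]
tool_rot: [-2.9, -1.208, 0.0]
contact_force: [0.2, -1.2, -0.0]
gripper_width: 0.0597
grasp_force: 0.0
```

Request:
send_rows --pt "0 0 0 -7 60" --pt "0 0 0 -7 60" --pt "0 0 0 -7 60" --pt "0 0 0 -7 60" --pt "0 0 0 -7 60" --pt "0 0 0 -7 60" --pt "0 0 0 -7 60" --pt "0 0 0 -7 60"

```text
t: 2.35
tcp_pos: [0.5171, -0.3419, 0.1702]
tool_rot: [-1.994, -2.427, -0.0]
contact_force: [0.9, 0.4, -0.9]
gripper_width: 0.0599
grasp_force: 0.0
```

Request:
send_rows --pt "0 0 0 -7 60" --pt "0 0 0 -7 60" --pt "0 0 0 -7 60" --pt "0 0 0 -7 60" --pt "0 0 0 -7 60" --pt "0 0 0 -7 60" --pt "0 0 0 -7 60" --pt "0 0 0 0 60"

```text
t: 3.02
tcp_pos: [0.5171, -0.3419, 0.1702]
tool_rot: [-0.809, -3.035, -0.0]
contact_force: [0.2, -0.1, 0.1]
gripper_width: 0.0603
grasp_force: 0.0
```

```bash
cat >> h.py <<'E'
def hull(xy,D,z0,K,T):
    a=np.linspace(0,2*np.pi,120); c=np.c_[xy[0]+D/2*np.cos(a),xy[1]+D/2*np.sin(a)]
    P=np.vstack([np.c_[c,np.full(120,z)] for z in (z0,z0+.024)])
    return cv2.convexHull(proj(P,K,T).astype(np.float32))
def cen(h):
    m=cv2.moments(h); return np.array([m["m10"],m["m01"]])/m["m00"],m["m00"]
def locate(camname,target,D,guess,z0,K,T,H=.024):
    best=None
    for o in optics.silhouettes(camname,target):
        m=o["pixels"].astype(np.uint8); pts=cv2.findNonZero(m)
        if pts is None: continue
        h=cv2.convexHull(pts); c,A=cen(h)
        dist=np.linalg.norm(plane(c,z0+H/2,K,T)[0]-guess)
        if best is None or dist<best[0]: best=(dist,c,A,o["score"],o["box"])
    _,c,A,s,b=best; xy=np.array(guess,float)
    for _ in range(6):
        pc,pA=cen(hull(xy,D,z0,K,T)); xy+=plane(c,z0+H/2,K,T)[0]-plane(pc,z0+H/2,K,T)[0]
    print(target,"score %.2f"%s,"box",b,"area/pred %.2f"%(A/pA),"xy",xy.round(4)); return xy
def togo(xy,z):
    s=status.sense(); print("tcp",s["tcp_pos"].round(4),"move mm",totool(np.r_[xy,z]-s["tcp_pos"]).round(1))
E
python3 - <<'E'
from h import *
K,T=cam("wrist"); im,_=optics.read_camera("wrist"); cv2.imwrite("pics/w1.png",im)
xy=locate("wrist","ring_26",.026,(.462,-.309),0,K,T); togo(xy,.022)
E
```

```text
ring_26 score 0.75 box [312.0, 95.9, 30.6, 35.6] area/pred 0.94 xy [ 0.4624 -0.3086]
tcp [ 0.5171 -0.3418  0.1702] move mm [ 64.    1.  148.2]
```

View pics/w1.png

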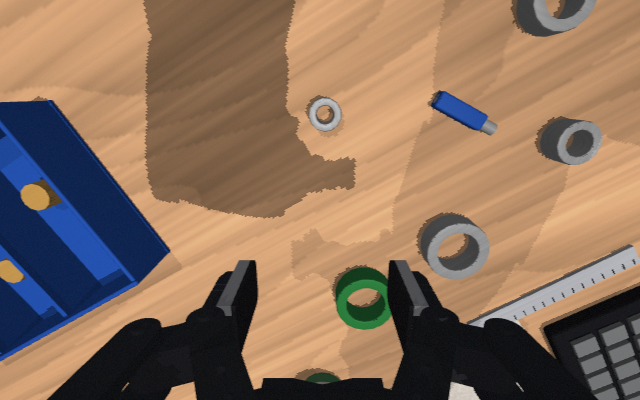

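The wrist view shows four steel rings at (325,114), (455,245), (570,141) and (555,10), and the green look-alike at (363,300). The smallest, at (325,114), fits ring_26, and its area matches the prediction. I'll confirm all four in one enlarged crop of the top view.

```bash
python3 - <<'E'
from h import *
p=np.load("top_p.npy"); cv2.imwrite("pics/crop.png",cv2.resize(p[140:255,315:505],None,fx=4,fy=4,interpolation=cv2.INTER_CUBIC))
K,T=cam("wrist")
for n,D,g in [("ring_36",.036,(.584,-.143)),("ring_56",.056,(.624,-.264))]: locate("wrist",n,D,g,0,K,T)
E
```

```text
ring_36 score 0.93 box [544.2, 115.1, 57.6, 50.4] area/pred 0.89 xy [ 0.5846 -0.1441]
ring_56 score 0.62 box [337.5, 265.9, 54.0, 65.7] area/pred 0.91 xy [ 0.6307 -0.3632]
```

View pics/crop.png

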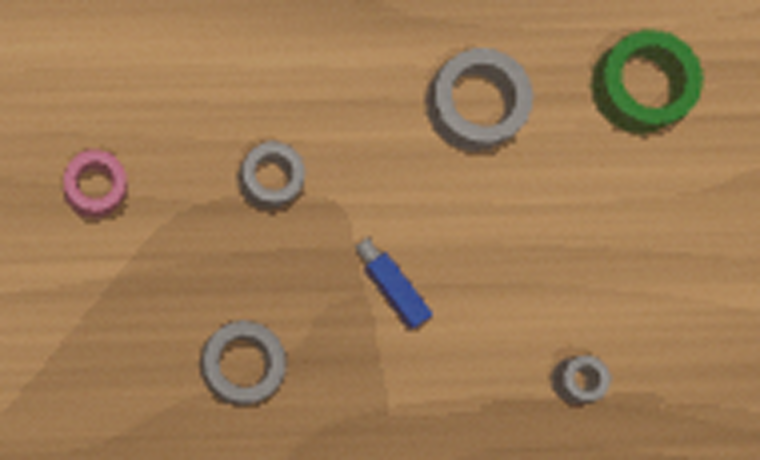

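Confirmed. The steel rings are ring_26 at crop (585,380), ring_36 at (272,175), ring_46 at (243,362) and ring_56 at (480,97). Pink and green are set aside. Picking ring_26.

Request:
send_rows --pt "32 0.5 0 0 50" --pt "32 0.5 0 0 50" --pt "0 0 28 0 50" --pt "0 0 28 0 50" --pt "0 0 28 0 50" --pt "0 0 28 0 50" --pt "0 0 20 0 50" --pt "0 0 14 0 50" --newtons 40

```text
t: 3.88
tcp_pos: [0.4614, -0.3081, 0.0222]
tool_rot: [-0.821, -3.03, -0.002]
contact_force: [0.3, 0.1, 0.1]
gripper_width: 0.0498
grasp_force: 0.0
```

Request:
send_rows --pt "0 0 2 0 50" --pt "0 0 0 0 18" --pt "0 0 0 0 18" --pt "0 0 0 0 18" --pt "0 0 0 0 18" --pt "0 0 0 0 18" --pt "0 0 0 0 18" --pt "0 0 0 0 18" --newtons 40

```text
t: 4.55
tcp_pos: [0.463, -0.3094, 0.0233]
tool_rot: [0.817, 3.032, -0.001]
contact_force: [-0.8, 0.7, 6.4]
gripper_width: 0.0249
grasp_force: 39.9
```

Request:
send_rows --pt "0 0 -10 0 18" --pt "0 0 -25 0 18" --pt "0 0 -38 0 18" --pt "0 0 -38 0 18" --pt "0 0 -37 0 18" --pt "14.8 28.4 0 0 18" --pt "14.8 28.4 0 0 18" --pt "14.8 28.4 0 0 18"

```text
t: 5.22
tcp_pos: [0.4668, -0.2122, 0.1717]
tool_rot: [0.819, 3.031, -0.001]
contact_force: [-0.3, -0.1, -0.4]
gripper_width: 0.0245
grasp_force: 39.5
```

Request:
send_rows --pt "14.8 28.4 0 0 18" --pt "14.8 28.4 0 0 18" --pt "14.8 28.4 0 0 18" --pt "14.8 28.4 0 0 18" --pt "14.8 28.4 0 0 18" --pt "14.8 28.4 0 0 18" --pt "14.8 28.4 0 0 18" --pt "14.8 28.4 0 0 18"

```text
t: 5.88
tcp_pos: [0.4783, 0.0446, 0.1711]
tool_rot: [0.818, 3.033, 0.0]
contact_force: [1.1, 0.3, 0.2]
gripper_width: 0.0247
grasp_force: 39.5
```

Request:
send_rows --pt "14.8 28.4 0 0 18" --pt "14.8 28.4 0 0 18" --pt "14.8 28.4 0 0 18" --pt "14.8 28.4 0 0 18" --pt "14.8 28.4 0 0 18" --pt "0 0 0 0 18" --pt "0 0 0 0 18" --pt "0 0 0 0 18"

```text
t: 6.55
tcp_pos: [0.4856, 0.2028, 0.1706]
tool_rot: [-0.817, -3.034, 0.001]
contact_force: [0.7, 0.7, -0.7]
gripper_width: 0.0249
grasp_force: 39.5
```

```bash
cat >> h.py <<'E'
def pads(im,K,T,lo=150):
    g=im.min(axis=2); n,l,st,c=cv2.connectedComponentsWithStats((g>lo).astype(np.uint8))
    out=[]
    for i in range(1,n):
        if st[i,4]<1200: continue
        h=cv2.convexHull(cv2.findNonZero((l==i).astype(np.uint8))); w=plane(h.reshape(-1,2),.013,K,T).astype(np.float32)
        (cx,cy),r=cv2.minEnclosingCircle(w)
        if .024<r<.036:
            f=cv2.fitEllipse(h); e=plane(f[0],.013,K,T)[0]; out.append([cx,cy,2*r,*e]); print("pad circ",np.round([cx,cy,2*r],4),"ell",e.round(4),"px",np.round(f[0]))
    return out
E
python3 - <<'E'
from h import *
K,T=cam("wrist"); im,_=optics.read_camera("wrist"); cv2.imwrite("pics/w2.png",im)
pads(im,K,T); s=status.sense(); print(s["tcp_pos"],s["tool_rot"],s["gripper_width"])
for o in optics.silhouettes("wrist","mark_a"):
    h=cv2.convexHull(cv2.findNonZero(o["pixels"].astype(np.uint8))); print(o["score"],o["box"],plane(cen(h)[0],.013,K,T))
E
```

```text
pad circ [0.4277 0.2339 0.0605] ell [0.4268 0.2345] px [320. 110.]
pad circ [0.4904 0.1986 0.0604] ell [0.4899 0.1991] px [322. 196.]
pad circ [0.616  0.1277 0.0604] ell [0.6152 0.128 ] px [323. 333.]
[0.48573976 0.20233997 0.17055958] [-8.18147853e-01 -3.03310200e+00  6.24361875e-04] 0.024370420526133002
0.93 [288.9, 163.3, 68.5, 66.6] [[0.48961021 0.19933015]]
0.91 [293.7, 312.9, 58.6, 43.6] [[0.615817   0.12859829]]
0.82 [284.2, 69.3, 72.4, 76.9] [[0.42686025 0.23493162]]
0.67 [299.5, 243.9, 51.1, 13.8] [[0.53757975 0.17678163]]
```

View pics/w2.png

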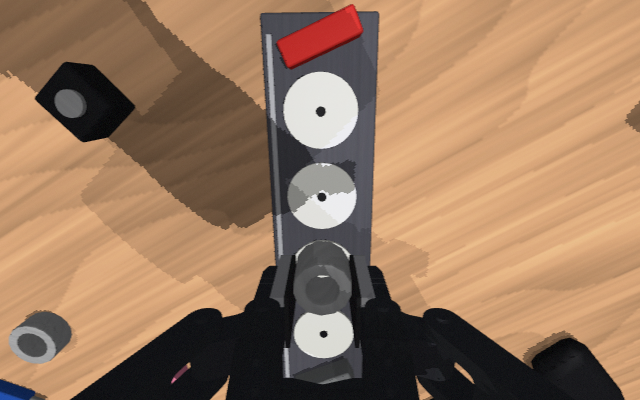

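The wrist view shows the red block at (320,37), pad a at (320,110), pad b at (322,196), and ring_26 held at (322,285). The spacing checks out at 72 mm.

```bash
python3 - <<'E'
from h import *
togo((.4272-.001*-.866,.2343-.0005),.037)
E
```

```text
tcp [0.4859 0.2021 0.1705] move mm [ 65.9  -1.7 133.5]
```

Request:
send_rows --pt "22 -0.6 0 0 18" --pt "22 -0.6 0 0 18" --pt "21.9 -0.5 0 0 18" --pt "0 0 30 0 18" --pt "0 0 30 0 18" --pt "0 0 30 0 18" --pt "0 0 20 0 18" --pt "0 0 13 0 18"

```text
t: 7.32
tcp_pos: [0.4271, 0.2331, 0.0454]
tool_rot: [-0.82, -3.031, 0.002]
contact_force: [-0.1, 0.1, 0.0]
gripper_width: 0.0246
grasp_force: 39.5
```

Request:
send_rows --pt "0 0 6 0 18" --pt "0 0 4.5 0 18" --pt "0 0 0 0 18" --pt "0 0 0 0 18" --pt "0 0 0 0 18" --pt "0 0 0 0 18" --pt "0 0 0 0 18" --pt "0 0 0 0 18"

```text
t: 7.98
tcp_pos: [0.4284, 0.2347, 0.0371]
tool_rot: [0.817, 3.033, 0.001]
contact_force: [-0.5, 0.8, -0.6]
gripper_width: 0.0249
grasp_force: 39.5
```

Request:
send_rows --pt "0 0 1.2 0 18" --pt "0 0 0 0 18" --pt "0 0 0 0 50" --pt "0 0 0 0 50" --pt "0 0 0 0 50" --pt "0 0 0 0 50" --pt "0 0 -8 0 50" --pt "0 0 -27 0 50"

```text
t: 8.65
tcp_pos: [0.4258, 0.2337, 0.0686]
tool_rot: [-0.816, -3.029, 0.005]
contact_force: [-0.5, -0.1, -0.9]
gripper_width: 0.0501
grasp_force: 0.0
```

Request:
send_rows --pt "0 0 -35 0 60" --pt "0 0 -35 0 60" --pt "0 0 -30 0 60" --pt "-22 0 0 0 60" --pt "-22 0 0 0 60" --pt "-22 0 0 0 60" --pt "0 0 0 0 60" --pt "0 0 0 0 60"

```text
t: 9.32
tcp_pos: [0.4856, 0.201, 0.1709]
tool_rot: [-0.82, -3.033, -0.0]
contact_force: [-1.1, 0.1, -0.4]
gripper_width: 0.06
grasp_force: 0.0
```

```bash
python3 - <<'E'
from h import *
K,T=cam("wrist"); im,_=optics.read_camera("wrist"); cv2.imwrite("pics/w3.png",im)
pads(im,K,T); xy=locate("wrist","ring_26",.026,(.427,.234),.013,K,T)
togo(np.array([.476,-.12])-.065*np.array([-.866,.5]),.17)
togo(np.array([.5846,-.1441])-.065*np.array([-.866,.5]),.17)
E
```

```text
pad circ [0.4278 0.2339 0.0604] ell [0.4268 0.2345] px [322. 109.]
pad circ [0.4905 0.1986 0.0604] ell [0.4898 0.1989] px [323. 195.]
pad circ [0.5531 0.163  0.0602] ell [0.5523 0.1635] px [324. 268.]
pad circ [0.6159 0.1277 0.0603] ell [0.6152 0.1281] px [325. 332.]
ring_26 score 0.93 box [306.4, 94.1, 30.3, 33.7] area/pred 0.90 xy [0.4277 0.2347]
tcp [0.4844 0.2016 0.1706] move mm [-219.4 -282.1    0.6]
tcp [0.4844 0.2016 0.1706] move mm [-325.4 -248.3    0.5]
```

View pics/w3.png

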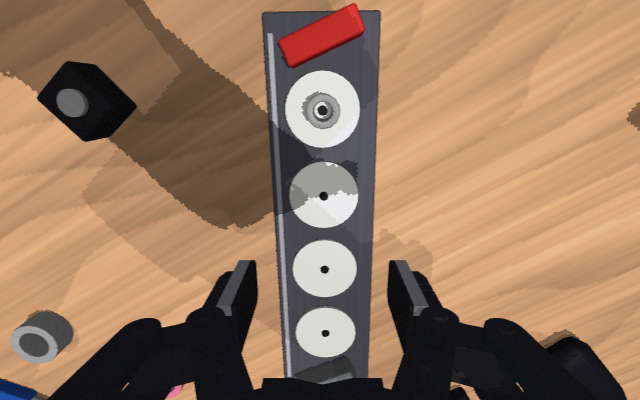

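ring_26 at (322,110) sits centred on pad a, within about 1 mm. Next is ring_36.

Request:
send_rows --pt "-15 -12 0 0 70" --pt "-24 -18 0 0 70" --pt "-24 -18 0 0 70" --pt "-24 -18 0 0 70" --pt "-24 -18 0 0 70" --pt "-24 -18 0 0 70" --pt "-24 -18 0 0 70" --pt "-24 -18 0 0 70"

```text
t: 10.08
tcp_pos: [0.5737, -0.0103, 0.1707]
tool_rot: [-0.816, -3.033, -0.0]
contact_force: [1.8, 0.6, -0.3]
gripper_width: 0.0699
grasp_force: 0.0
```

Request:
send_rows --pt "-24 -18 0 0 60" --pt "-24 -18 0 0 60" --pt "-24 -18 0 0 60" --pt "-24 -18 0 0 60" --pt "-24 -18 0 0 60" --pt "-22 -20 0 0 60" --pt "0 0 0 0 60" --pt "0 0 0 0 60"

```text
t: 10.75
tcp_pos: [0.6412, -0.1766, 0.1702]
tool_rot: [-0.819, -3.032, -0.0]
contact_force: [0.5, 0.5, -0.1]
gripper_width: 0.0599
grasp_force: 0.0
```

```bash
python3 - <<'E'
from h import *
K,T=cam("wrist"); im,_=optics.read_camera("wrist"); cv2.imwrite("pics/w4.png",im)
xy=locate("wrist","ring_36",.036,(.584,-.144),0,K,T); togo(xy,.0235)
px=proj(np.r_[xy,.024],K,T)[0].astype(int); print(px, im[px[1]-18,px[0]],im[px[1],px[0]+18])
E
```

```text
ring_36 score 0.72 box [301.8, 83.2, 40.9, 50.6] area/pred 0.94 xy [ 0.5825 -0.1434]
tcp [ 0.6409 -0.1749  0.1705] move mm [ 66.2  -2.2 147. ]
[321 109] [167 166 166] [171 171 170]
```

Request:
send_rows --pt "33 -1 0 0 60" --pt "33 -1 0 0 60" --pt "0 0 28 0 60" --pt "0 0 28 0 60" --pt "0 0 28 0 60" --pt "0 0 28 0 60" --pt "0 0 20 0 60" --pt "0 0 13 0 60"

```text
t: 11.52
tcp_pos: [0.5817, -0.1424, 0.0236]
tool_rot: [-0.814, -3.031, -0.001]
contact_force: [0.8, -0.4, 0.0]
gripper_width: 0.0603
grasp_force: 0.0
```

Request:
send_rows --pt "0 0 1.5 0 60" --pt "0 0 0 0 28" --pt "0 0 0 0 28" --pt "0 0 0 0 28" --pt "0 0 0 0 28" --pt "0 0 0 0 28" --pt "0 0 0 0 28" --pt "0 0 0 0 28"

```text
t: 12.18
tcp_pos: [0.5843, -0.1447, 0.0255]
tool_rot: [0.817, 3.032, 0.001]
contact_force: [-0.9, 2.6, 7.3]
gripper_width: 0.0345
grasp_force: 40.5
```

```bash
python3 - <<'E'
from h import *
s=status.sense(); print(s["gripper_width"],s["grasp_force"]); togo((.5825,-.1434),.0235); o=np.array((.5825,-.1434))-s["tcp_pos"][:2]
togo(np.array((.4902,.1988))-o,.1705)
E
```

```text
0.03454626932880411 40.545805748552084
tcp [ 0.5843 -0.1447  0.0255] move mm [2.2 0.2 2. ]
tcp [ 0.5843 -0.1447  0.0255] move mm [ 251.5  249.7 -145.1]
```

Request:
send_rows --pt "0 0 -10 0 28" --pt "0 0 -25 0 28" --pt "0 0 -38 0 28" --pt "0 0 -38 0 28" --pt "0 0 -37 0 28" --pt "18 18 0 0 28" --pt "18 18 0 0 28" --pt "18 18 0 0 28"

```text
t: 12.85
tcp_pos: [0.5641, -0.0708, 0.1739]
tool_rot: [0.819, 3.03, -0.0]
contact_force: [0.1, 1.0, -1.6]
gripper_width: 0.0346
grasp_force: 40.2
```

Request:
send_rows --pt "20 20 0 0 28" --pt "20 20 0 0 28" --pt "20 20 0 0 28" --pt "20 20 0 0 28" --pt "20 20 0 0 28" --pt "20 20 0 0 28" --pt "20 20 0 0 28" --pt "20 20 0 0 28"

```text
t: 13.52
tcp_pos: [0.5056, 0.1489, 0.1731]
tool_rot: [0.818, 3.032, 0.0]
contact_force: [-0.6, 0.3, -1.2]
gripper_width: 0.0343
grasp_force: 40.2
```

Request:
send_rows --pt "19 19 0 0 28" --pt "14 14 0 0 28" --pt "0 0 30 0 28" --pt "0 0 30 0 28" --pt "0 0 15 0 28" --pt "0 0 0 0 28" --pt "0 0 0 0 28" --pt "0 0 0 0 28"

```text
t: 14.18
tcp_pos: [0.4951, 0.1929, 0.0987]
tool_rot: [0.817, 3.032, 0.001]
contact_force: [0.5, -0.4, -1.6]
gripper_width: 0.0347
grasp_force: 40.2
```

```bash
python3 - <<'E'
from h import *
o=np.array((.5825,-.1434))-np.array((.5843,-.1447))
togo(np.array((.4902,.1988))-o,.0375); print(status.sense()["gripper_width"])
K,T=cam("wrist"); im,_=optics.read_camera("wrist"); cv2.imwrite("pics/w5.png",im); pads(im,K,T)
E
```

```text
tcp [0.4951 0.1929 0.0987] move mm [ 5.   2.3 61.2]
0.03470361669558464
pad circ [0.4278 0.2339 0.0605] ell [0.4265 0.2347] px [326.  92.]
pad circ [0.5585 0.1578 0.0576] ell [0.5567 0.1587] px [325. 309.]
pad circ [0.6126 0.1298 0.0594] ell [0.6052 0.1338] px [328. 369.]
```

Request:
send_rows --pt "5 2.3 0 0 28" --pt "0 0 20 0 28" --pt "0 0 20 0 28" --pt "0 0 12 0 28" --pt "0 0 6 0 28" --pt "0 0 2.5 0 28" --pt "0 0 0 0 28" --pt "0 0 0 0 28"

```text
t: 14.9
tcp_pos: [0.4904, 0.1975, 0.0384]
tool_rot: [-0.817, -3.033, 0.0]
contact_force: [-7.4, -1.9, 15.6]
gripper_width: 0.0348
grasp_force: 41.6
```

```bash
python3 - <<'E'
from h import *
s=status.sense(); print(s["contact_force"])
o=np.array((.5825,-.1434))-np.array((.5843,-.1447))
togo(np.array((.4902,.1988))-o,.0375)
E
```

```text
[-7.43848262 -1.91388497 15.63285318]
tcp [0.4904 0.1975 0.0384] move mm [-1.4  0.8  0.9]
```

Request:
send_rows --pt "0 0 -1.2 0 28" --pt "-1 0.6 0 0 28" --pt "0 0 0 0 28" --pt "0 0 0 0 60" --pt "0 0 0 0 60" --pt "0 0 0 0 60" --pt "0 0 0 0 60" --pt "0 0 -8 0 60"

```text
t: 15.57
tcp_pos: [0.4911, 0.1971, 0.0449]
tool_rot: [-0.817, -3.031, 0.002]
contact_force: [-0.8, -0.2, 0.0]
gripper_width: 0.06
grasp_force: 0.0
```

Request:
send_rows --pt "0 0 -27 0 70" --pt "0 0 -35 0 70" --pt "0 0 -35 0 70" --pt "0 0 -30 0 70" --pt "-22 0 0 0 70" --pt "-22 0 0 0 70" --pt "-22 0 0 0 70" --pt "0 0 0 0 70"

```text
t: 16.23
tcp_pos: [0.5523, 0.1625, 0.1737]
tool_rot: [0.82, 3.03, 0.001]
contact_force: [0.2, 0.4, -0.2]
gripper_width: 0.0699
grasp_force: 0.0
```

```bash
python3 - <<'E'
from h import *
K,T=cam("wrist"); im,_=optics.read_camera("wrist"); cv2.imwrite("pics/w6.png",im)
pads(im,K,T); locate("wrist","ring_36",.036,(.49,.199),.013,K,T); locate("wrist","ring_26",.026,(.427,.234),.013,K,T)
togo(np.array([.476,-.12])-.065*np.array([-.866,.5]),.17)
E
```

```text
pad circ [0.4291 0.233  0.0598] ell [0.4276 0.2339] px [321.   1.]
pad circ [0.4904 0.1986 0.0604] ell [0.4895 0.1991] px [323. 101.]
pad circ [0.5532 0.1632 0.0602] ell [0.5521 0.1635] px [324. 188.]
pad circ [0.6158 0.1277 0.0603] ell [0.615  0.1282] px [325. 261.]
ring_36 score 0.62 box [304.1, 78.1, 40.3, 52.7] area/pred 0.94 xy [0.4917 0.1979]
ring_26 score 0.83 box [303.2, 0.0, 36.5, 19.7] area/pred 0.36 xy [0.4351 0.2305]
tcp [0.5485 0.1642 0.1729] move mm [-145.2 -281.9    2.8]
```

View pics/w6.png

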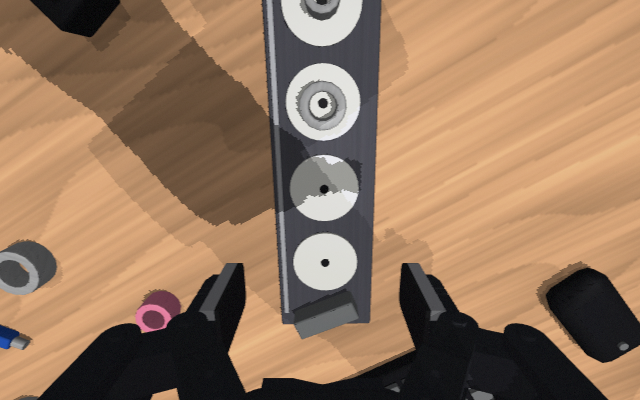

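ring_36 at (322,103) sits on pad b, about 1.5 mm off centre. Next is ring_46.

Request:
send_rows --pt "-13 -26 0 0 70" --pt "-13 -26 0 0 70" --pt "-13 -26 0 0 70" --pt "-13 -26 0 0 70" --pt "-13 -26 0 0 70" --pt "-13 -26 0 0 70" --pt "-13 -26 0 0 70" --pt "-13 -26 0 0 70"

```text
t: 17.05
tcp_pos: [0.5334, -0.0682, 0.173]
tool_rot: [-0.816, -3.033, -0.0]
contact_force: [1.2, 0.6, 0.4]
gripper_width: 0.0701
grasp_force: 0.0
```

Request:
send_rows --pt "-13 -26 0 0 70" --pt "-13 -26 0 0 70" --pt "-15 -22 3 0 70" --pt "0 0 0 0 70" --pt "0 0 0 0 70" --pt "0 0 0 0 70" --pt "0 0 0 0 70" --pt "0 0 0 0 70"

```text
t: 17.72
tcp_pos: [0.5327, -0.1512, 0.1699]
tool_rot: [-0.815, -3.034, -0.0]
contact_force: [0.2, -0.6, -0.0]
gripper_width: 0.0699
grasp_force: 0.0
```

```bash
python3 - <<'E'
from h import *
K,T=cam("wrist"); im,_=optics.read_camera("wrist"); cv2.imwrite("pics/w7.png",im)
xy=locate("wrist","ring_46",.046,(.476,-.12),0,K,T); togo(xy,.025)
px=proj(np.r_[xy,.024],K,T)[0].astype(int); print(px, im[px[1]-22,px[0]],im[px[1],px[0]+23])
E
```

```text
ring_46 score 0.74 box [291.1, 84.2, 56.7, 61.9] area/pred 0.93 xy [ 0.4767 -0.1218]
tcp [ 0.5328 -0.1515  0.1699] move mm [ 63.5  -2.4 144.9]
[319 115] [156 155 154] [153 154 153]
```

Request:
send_rows --pt "32 -1.2 0 0 70" --pt "31.5 -1.2 0 0 70" --pt "0 0 28 0 70" --pt "0 0 28 0 70" --pt "0 0 28 0 70" --pt "0 0 28 0 70" --pt "0 0 20 0 70" --pt "0 0 11 0 70"

```text
t: 18.48
tcp_pos: [0.4753, -0.1216, 0.0246]
tool_rot: [-0.816, -3.031, -0.001]
contact_force: [-0.5, -0.7, 0.7]
gripper_width: 0.0703
grasp_force: 0.0
```

Request:
send_rows --pt "0 0 1.5 0 70" --pt "0 0 0 0 70" --pt "0 0 0 0 38" --pt "0 0 0 0 38" --pt "0 0 0 0 38" --pt "0 0 0 0 38" --pt "0 0 0 0 38" --pt "0 0 0 0 38"

```text
t: 19.15
tcp_pos: [0.4775, -0.1229, 0.0267]
tool_rot: [0.817, 3.031, -0.0]
contact_force: [-1.0, 0.9, 6.8]
gripper_width: 0.0438
grasp_force: 40.0
```

```bash
python3 - <<'E'
from h import *
s=status.sense(); print(s["gripper_width"],s["grasp_force"],s["contact_force"]); togo((.4767,-.1218),.025); o=np.array((.4767,-.1218))-s["tcp_pos"][:2]
print("off",o); togo(np.array((.5529,.1633))-o,.1705)
E
```

```text
0.043772591500297 39.95827026665211 [-0.9824173   0.93189536  6.78902311]
tcp [ 0.4775 -0.1229  0.0267] move mm [1.3 0.5 1.7]
off [-0.00082014  0.00107581]
tcp [ 0.4775 -0.1229  0.0267] move mm [  77.1  284.8 -143.9]
```

Request:
send_rows --pt "0 0 -10 0 38" --pt "0 0 -25 0 38" --pt "0 0 -35 0 38" --pt "0 0 -30 0 38" --pt "6 24 0 0 38" --pt "7 24 0 0 38" --pt "7 24 0 0 38" --pt "7 24 0 0 38"

```text
t: 19.82
tcp_pos: [0.502, -0.0252, 0.1268]
tool_rot: [0.818, 3.032, 0.0]
contact_force: [0.7, -0.4, -1.7]
gripper_width: 0.0434
grasp_force: 41.9
```

Request:
send_rows --pt "6 24 0 0 38" --pt "6 24 0 0 38" --pt "6 24 0 0 38" --pt "6 24 0 0 38" --pt "6 24 0 0 38" --pt "6 24 0 0 38" --pt "6 24 0 0 38" --pt "7 20 0 0 38"

```text
t: 20.48
tcp_pos: [0.5543, 0.1627, 0.1266]
tool_rot: [0.817, 3.032, 0.001]
contact_force: [-0.6, -1.0, -2.2]
gripper_width: 0.0435
grasp_force: 41.9
```

Request:
send_rows --pt "0 0 10 0 38" --pt "0 0 20 0 38" --pt "0 0 10 0 38" --pt "0 0 0 0 38" --pt "0 0 0 0 38" --pt "0 0 0 0 38" --pt "0 0 0 0 38" --pt "0 0 0 0 38"

```text
t: 21.15
tcp_pos: [0.5543, 0.1609, 0.0862]
tool_rot: [0.818, 3.032, 0.001]
contact_force: [-0.5, -0.5, -1.6]
gripper_width: 0.0436
grasp_force: 41.9
```

```bash
python3 - <<'E'
from h import *
togo(np.array((.5529,.1633))-np.array((-.0008,.0011)),.0395); print(status.sense()["gripper_width"])
E
```

```text
tcp [0.5543 0.1609 0.0862] move mm [ 1.2  0.8 46.7]
0.043634652030640146
```

Request:
send_rows --pt "1.2 0.8 0 0 38" --pt "0 0 20 0 38" --pt "0 0 14 0 38" --pt "0 0 8 0 38" --pt "0 0 4.2 0 38" --pt "0 0 0 0 38" --pt "0 0 0 0 38" --pt "0 0 0 0 38"

```text
t: 21.82
tcp_pos: [0.5534, 0.1625, 0.0396]
tool_rot: [0.817, 3.033, 0.001]
contact_force: [-0.1, -0.4, -0.3]
gripper_width: 0.0436
grasp_force: 42.5
```

```bash
python3 - <<'E'
from h import *
togo(np.array((.5529,.1633))-np.array((-.0008,.0011)),.0397); print(status.sense()["contact_force"])
E
```

```text
tcp [0.5534 0.1625 0.0396] move mm [-0.4 -0.1 -0.1]
[-0.073472   -0.42734449 -0.31801592]
```

Request:
send_rows --pt "0 0 0 0 70" --pt "0 0 0 0 70" --pt "0 0 0 0 70" --pt "0 0 0 0 70" --pt "0 0 -8 0 70" --pt "0 0 -27 0 75" --pt "0 0 -35 0 75" --pt "0 0 -35 0 75"

```text
t: 22.48
tcp_pos: [0.5523, 0.1623, 0.1454]
tool_rot: [-0.817, -3.032, 0.001]
contact_force: [0.5, -0.7, 0.7]
gripper_width: 0.075
grasp_force: 0.0
```

Request:
send_rows --pt "0 0 -28 0 75" --pt "-22 0 0 0 75" --pt "-22 0 0 0 75" --pt "-22 0 0 0 75" --pt "0 0 0 0 75" --pt "0 0 0 0 75" --pt "0 0 0 0 75" --pt "0 0 0 0 75"

```text
t: 23.15
tcp_pos: [0.6093, 0.1297, 0.1723]
tool_rot: [-0.817, -3.033, 0.0]
contact_force: [-0.0, -0.4, 1.1]
gripper_width: 0.0749
grasp_force: 0.0
```

```bash
python3 - <<'E'
from h import *
K,T=cam("wrist"); im,_=optics.read_camera("wrist"); cv2.imwrite("pics/w8.png",im)
pads(im,K,T); locate("wrist","ring_46",.046,(.553,.163),.013,K,T); locate("wrist","ring_36",.036,(.49,.199),.013,K,T)
togo(np.array([.624,-.264])-.06*np.array([-.866,.5]),.17)
E
```

```text
pad circ [0.4903 0.1986 0.0603] ell [0.4897 0.199 ] px [323.  10.]
pad circ [0.5533 0.1631 0.0604] ell [0.5523 0.1637] px [324. 110.]
pad circ [0.6219 0.1262 0.0586] ell [0.6266 0.125 ] px [328. 208.]
ring_46 score 0.97 box [291.9, 80.7, 63.6, 64.6] area/pred 0.98 xy [0.5518 0.163 ]
ring_36 score 0.91 box [300.8, 0.0, 47.3, 40.5] area/pred 0.62 xy [0.4969 0.195 ]
tcp [0.6095 0.1297 0.1723] move mm [-270.1 -333.1    2.3]
```

View pics/w8.png

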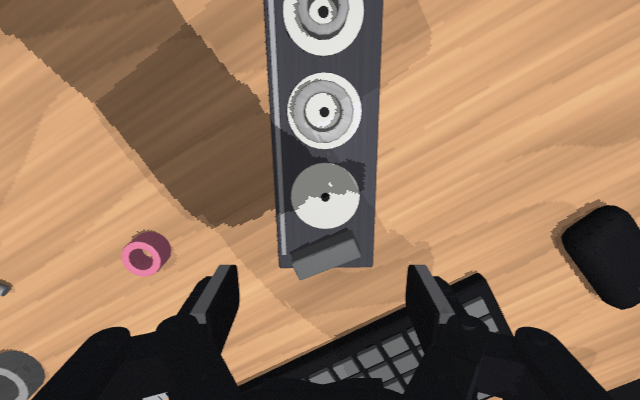

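ring_46 at (323,110) is centred on pad c. Last is ring_56, the steel one and not the green one.

Request:
send_rows --pt "-18 -22 0 0 78" --pt "-18 -22 0 0 78" --pt "-18 -22 0 0 78" --pt "-18 -22 0 0 78" --pt "-18 -22 0 0 78" --pt "-18 -22 0 0 78" --pt "-18 -22 0 0 78" --pt "-18 -22 0 0 78"

```text
t: 23.97
tcp_pos: [0.646, -0.0963, 0.1723]
tool_rot: [0.817, 3.034, 0.0]
contact_force: [0.2, -0.2, -0.5]
gripper_width: 0.078
grasp_force: 0.0
```

Request:
send_rows --pt "-18 -22 0 0 78" --pt "-18 -22 0 0 78" --pt "-18 -22 0 0 78" --pt "-18 -22 0 0 78" --pt "-18 -22 0 0 78" --pt "-18 -23 0 0 78" --pt "-18 -24 2 0 78" --pt "0 0 0 0 78"

```text
t: 24.63
tcp_pos: [0.6757, -0.2995, 0.1692]
tool_rot: [0.823, 3.031, -0.003]
contact_force: [0.5, -0.5, 0.2]
gripper_width: 0.078
grasp_force: 0.0
```

Request:
send_rows --pt "0 0 0 0 78" --pt "0 0 0 0 78" --pt "0 0 0 0 78" --pt "0 0 0 0 78" --pt "0 0 0 0 78" --pt "0 0 0 0 78" --pt "0 0 0 0 78" --pt "0 0 0 0 78"

```text
t: 25.3
tcp_pos: [0.6762, -0.2941, 0.1702]
tool_rot: [0.817, 3.033, 0.0]
contact_force: [-0.0, 0.9, -0.4]
gripper_width: 0.0779
grasp_force: 0.0
```

```bash
python3 - <<'E'
from h import *
K,T=cam("wrist"); im,_=optics.read_camera("wrist"); cv2.imwrite("pics/w9.png",im)
xy=locate("wrist","ring_56",.056,(.624,-.264),0,K,T); togo(xy,.026)
px=proj(np.r_[xy,.024],K,T)[0].astype(int); print(px, im[px[1]-29,px[0]],im[px[1],px[0]+29])
E
```

```text
ring_56 score 0.82 box [194.9, 151.2, 70.3, 66.8] area/pred 0.94 xy [ 0.6316 -0.361 ]
tcp [ 0.6762 -0.2943  0.1701] move mm [  5.  -80.1 144.1]
[226 187] [47 92 35] [42 86 28]
```

View pics/w9.png

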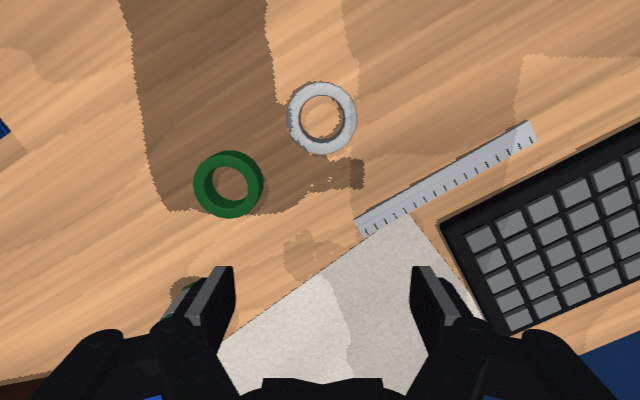

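The network reported only the green look-alike, centred at (228,184). The steel ring_56 is at (321,118), so I'll measure it by colour.

```bash
python3 - <<'E'
from h import *
K,T=cam("wrist"); im=cv2.imread("pics/w9.png")
m=np.zeros((400,640),np.uint8); m[72:165,275:370]=1
sat=im.max(2).astype(int)-im.min(2); m&=((sat<25)).astype(np.uint8)
n,l,st,_=cv2.connectedComponentsWithStats(m); i=1+np.argmax(st[1:,4]); print(st[i])
c,A=cen(cv2.convexHull(cv2.findNonZero((l==i).astype(np.uint8))))
xy=np.array([.624,-.264])
for _ in range(6):
    pc,pA=cen(hull(xy,.056,0,K,T)); xy=xy+plane(c,.012,K,T)[0]-plane(pc,.012,K,T)[0]
print(xy,A/pA); togo(xy,.025)
E
```

```text
[ 287   82   70   73 2528]
[ 0.62325273 -0.26509531] 0.9474822685209966
tcp [ 0.6762 -0.2943  0.1701] move mm [ 60.4  -1.4 145.1]
```

Request:
send_rows --pt "30 -0.7 0 0 78" --pt "30.4 -0.7 0 0 78" --pt "0 0 28 0 78" --pt "0 0 28 0 78" --pt "0 0 28 0 78" --pt "0 0 28 0 78" --pt "0 0 20 0 78" --pt "0 0 11 0 78"

```text
t: 26.07
tcp_pos: [0.6217, -0.2645, 0.0242]
tool_rot: [-0.817, -3.03, -0.001]
contact_force: [-0.2, 0.1, -0.1]
gripper_width: 0.0781
grasp_force: 0.0
```

Request:
send_rows --pt "0 0 1.5 0 78" --pt "0 0 0 0 78" --pt "0 0 0 0 48" --pt "0 0 0 0 48" --pt "0 0 0 0 48" --pt "0 0 0 0 48" --pt "0 0 0 0 48" --pt "0 0 0 0 48"

```text
t: 26.73
tcp_pos: [0.6244, -0.2658, 0.028]
tool_rot: [0.817, 3.03, -0.001]
contact_force: [-1.6, 0.4, 5.9]
gripper_width: 0.0543
grasp_force: 40.9
```

```bash
python3 - <<'E'
from h import *
s=status.sense(); print(s["gripper_width"],s["grasp_force"],s["contact_force"]); togo((.6233,-.2651),.025); o=np.array((.6233,-.2651))-s["tcp_pos"][:2]
print("off",o); togo(np.array((.6156,.1279))-o,.1267)
E
```

```text
0.05426034423770119 40.850855112075806 [-1.56576052  0.40331784  5.88301577]
tcp [ 0.6244 -0.2658  0.028 ] move mm [1.3 0.1 3. ]
off [-0.00109351  0.00073051]
tcp [ 0.6244 -0.2658  0.028 ] move mm [203.8 335.9 -99.3]
```

Request:
send_rows --pt "0 0 -10 0 48" --pt "0 0 -25 0 48" --pt "0 0 -35 0 48" --pt "0 0 -30 0 48" --pt "14.5 24 0 0 48" --pt "14.5 24 0 0 48" --pt "14.5 24 0 0 48" --pt "14.5 24 0 0 48"

```text
t: 27.4
tcp_pos: [0.6215, -0.1522, 0.1272]
tool_rot: [0.818, 3.032, -0.0]
contact_force: [0.6, -0.1, -2.7]
gripper_width: 0.0544
grasp_force: 43.0
```

Request:
send_rows --pt "14.5 24 0 0 48" --pt "14.5 24 0 0 48" --pt "14.5 24 0 0 48" --pt "14.5 24 0 0 48" --pt "14.5 24 0 0 48" --pt "14.5 24 0 0 48" --pt "14.5 24 0 0 48" --pt "14.5 24 0 0 48"

```text
t: 28.07
tcp_pos: [0.6177, 0.0726, 0.127]
tool_rot: [0.817, 3.032, 0.001]
contact_force: [0.5, 0.1, -1.9]
gripper_width: 0.0544
grasp_force: 43.0
```

Request:
send_rows --pt "14.5 24 0 0 48" --pt "14.5 24 0 0 48" --pt "0 0 10 0 48" --pt "0 0 15 0 48" --pt "0 0 10 0 48" --pt "0 0 0 0 48" --pt "0 0 0 0 48" --pt "0 0 0 0 48"

```text
t: 28.73
tcp_pos: [0.6171, 0.1268, 0.0914]
tool_rot: [0.818, 3.032, 0.0]
contact_force: [1.0, 0.2, -2.0]
gripper_width: 0.0546
grasp_force: 43.1
```

Request:
send_rows --pt "0 0 0 0 48" --pt "0 0 0 0 48" --pt "0 0 0 0 48" --pt "0 0 0 0 48" --pt "0 0 0 0 48" --pt "0 0 0 0 48" --pt "0 0 0 0 48" --pt "0 0 0 0 48"

```text
t: 29.4
tcp_pos: [0.6166, 0.1273, 0.0906]
tool_rot: [-0.817, -3.033, 0.0]
contact_force: [0.2, 0.3, -2.6]
gripper_width: 0.0541
grasp_force: 43.1
```

```bash
python3 - <<'E'
from h import *
togo(np.array((.6156,.1279))-np.array((-.0011,.0007)),.041); print(status.sense()["gripper_width"])
E
```

```text
tcp [0.6166 0.1273 0.0906] move mm [-0.2 -0.  49.6]
0.05413012626537837
```

Request:
send_rows --pt "0 0 20 0 48" --pt "0 0 15 0 48" --pt "0 0 10 0 48" --pt "0 0 4.4 0 48" --pt "0 0 0 0 48" --pt "0 0 0 0 48" --pt "0 0 0 0 48" --pt "0 0 0 0 48"

```text
t: 30.07
tcp_pos: [0.6169, 0.1273, 0.0414]
tool_rot: [0.817, 3.033, 0.0]
contact_force: [0.8, 0.3, -2.3]
gripper_width: 0.0542
grasp_force: 43.1
```

Request:
send_rows --pt "0 0 0 0 80" --pt "0 0 0 0 80" --pt "0 0 0 0 80" --pt "0 0 0 0 80" --pt "0 0 -8 0 80" --pt "0 0 -27 0 80" --pt "0 0 -35 0 80" --pt "0 0 -35 0 80"

```text
t: 30.73
tcp_pos: [0.6159, 0.1272, 0.1475]
tool_rot: [-0.817, -3.032, 0.001]
contact_force: [0.8, 0.1, 0.9]
gripper_width: 0.0801
grasp_force: 0.0
```

Request:
send_rows --pt "0 0 -30 0 80" --pt "0 0 -30 0 80" --pt "-20 0 -30 0 80" --pt "-20 0 -20 0 80" --pt "0 0 0 0 80" --pt "0 0 0 0 80" --pt "0 0 0 0 80" --pt "0 0 0 0 80"

```text
t: 31.4
tcp_pos: [0.65, 0.1075, 0.2551]
tool_rot: [-0.816, -3.031, 0.001]
contact_force: [0.2, -0.3, -0.4]
gripper_width: 0.0797
grasp_force: 0.0
```

```bash
python3 - <<'E'
from h import *
K,T=cam("wrist"); im,_=optics.read_camera("wrist"); cv2.imwrite("pics/w10.png",im[:,120:520])
P=np.array([[.4274,.2342],[.4902,.1988],[.5529,.1633],[.6156,.1279]])
for (n,D),g in zip([("ring_26",.026),("ring_36",.036),("ring_46",.046),("ring_56",.056)],P):
    xy=locate("wrist",n,D,g,.013,K,T); print("  off mm",((xy-g)*1000).round(1))
print(status.sense()["tcp_pos"])
im,_=optics.read_camera("top"); cv2.imwrite("pics/t2.png",cv2.resize(im[120:310,170:500],None,fx=2.3,fy=2.3))
E
```

```text
ring_26 score 0.83 box [297.0, 33.8, 49.2, 50.6] area/pred 2.80 xy [0.5515 0.1631]
  off mm [124.1 -71.1]
ring_36 score 0.83 box [297.0, 33.8, 49.2, 50.6] area/pred 1.50 xy [0.5518 0.163 ]
  off mm [ 61.6 -35.8]
ring_46 score 0.83 box [297.0, 33.8, 49.2, 50.6] area/pred 0.93 xy [0.5521 0.1628]
  off mm [-0.8 -0.5]
ring_56 score 0.58 box [296.6, 108.6, 53.6, 51.9] area/pred 0.97 xy [0.6154 0.1277]
  off mm [-0.2 -0.2]
[0.65073041 0.10743967 0.25577363]
```

View pics/w10.png

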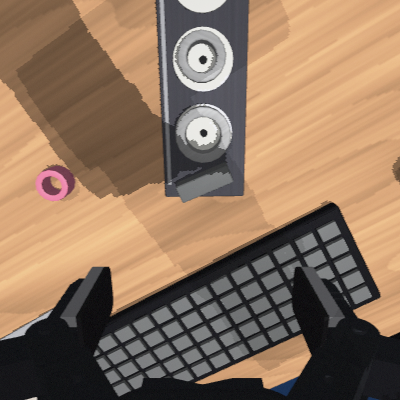

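View pics/t2.png

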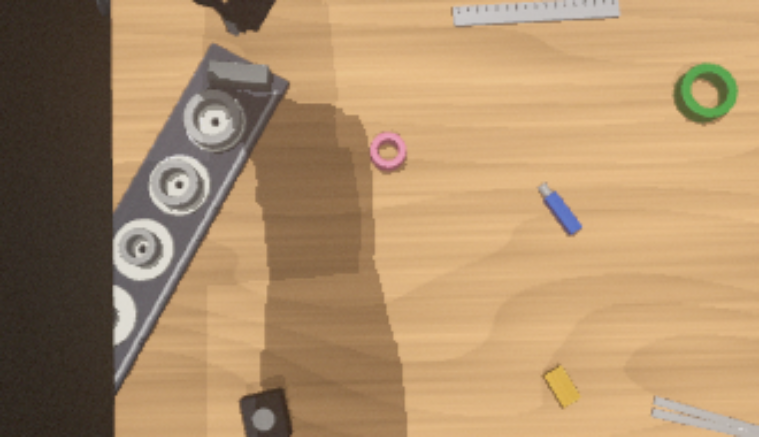

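ring_56 and ring_46 are within 1 mm of their pad centres, and ring_36 is on pad b. The plug gauge and both look-alikes are where they were. I'll check ring_26 once more from the scene camera, then hand in.

```bash
python3 - <<'E'
from h import *
K,T=cam("scene"); im,_=optics.read_camera("scene")
xy=locate("scene","ring_26",.026,(.4274,.2342),.013,K,T)
if np.linalg.norm(xy-(.4274,.2342))<.006: print(finish_job() if 'finish_job' in globals() else __import__('station').finish_job())
E
```

```text
ring_26 score 0.55 box [447.6, 238.3, 14.1, 20.4] area/pred 0.97 xy [0.4289 0.2371]
the job is handed in; nothing more can be done
None
```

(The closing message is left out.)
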